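# Lay out the staining place

## Task

Lay out the staining place round the green slide box: set the white porcelain dish in the middle of the slide box's lid and stand the small glass vial upright in the dish. Put the bench timer on the worktop halfway between the centres of the slide box and the tip box, square with the slide box and with its buttons on the robot's side, and stand the single dropper bottle from the front half of the worktop behind the timer (on the side away from the robot), in line with the middle of its back edge and 3 cm clear of it. Knock nothing over, and leave the spare eyepiece and the battery where they are.

Things in the scene. Friction and masses are not known exactly. Their poses are not given: they have to be found in the camera images.
- slide_box: closed dark green slide box, fixed, 86 (x) x 98 (y) x 33 mm high with a flat lid top at 33 mm. Origin: centre of its underside; x axis points away from the robot, y to the left at yaw 0; it is turned by at most 7 degrees. It may stand left or right of the tip box, near the middle of the worktop (another green box far to the right is not meant).
- tip_box: closed blue pipette tip box with a clear lid, fixed, 89 (x) x 118 (y) x 84 mm high. Origin: centre of its underside; turned by at most 7 degrees.
- dish: loose shallow white porcelain dish, round, outside diameter 60 mm, 14 mm high, wall 3 mm, inner floor 54 mm across and 3 mm above its underside; 60 g. Origin: centre of its underside, z up. Grip it across the outside.
- vial: loose small glass vial with a black screw cap, body 27 mm in diameter up to 47 mm, cap 22 mm, 56 mm high in all, 30 g, standing. Origin: centre of its underside, z along its axis.
- timer: loose flat pale bench timer, 64 (x) x 68 (y) x 19 mm high with its buttons (housing 16 mm), 70 g, within 0.4 m of the centre line (another far to the right is not meant). Origin: centre of its underside; its row of three round buttons lies 17 mm to its -x side, the display to +x. Starts within 35 degrees of buttons toward the robot (yaw 0). Grip it across the 64 mm.
- dropper: loose brown dropper bottle with a black rubber teat, body 33 mm in diameter up to about 60 mm, 102 mm high in all, 70 g, standing alone in the front half of the worktop (the pair of dropper bottles at the back wall is not meant). Origin: centre of its underside, z along its axis.
- eyepiece: loose spare microscope eyepiece, black with a pale tube, 48 mm in diameter, 55 mm high, standing among the other things; to be left alone. Origin: centre of its underside.
- battery: loose block battery lying on its side, 26 x 47 x 17 mm; to be left alone. Origin: about the centre of its underside.
Mind the look-alikes: they are no part of the job. Several things look just like the dropper: the one meant starts farthest to the robot's left.

How it is judged (in metres and radians):
At the end, for the whole second after the job is handed in: Dish flat on the lid, 15 mm from its centre; vial upright in the dish; timer flat, 12 mm from the halfway point, 0.22 rad from square, buttons near; dropper bottle upright behind it, axis 79 mm from the timer's origin along its x, 0 along its y, each to 15 mm; all released, at rest (horizontal distance between dish and slide_box below 0.015 m and z of dish in the frame of slide_box between 0.028 and 0.038 m and angle between each of dish, vial, timer, dropper's own z axis and vertical below 0.1 rad and horizontal distance between vial and dish below 0.015 m and z of vial in the frame of dish between -0.002 and 0.008 m and ((x of tip_box in the frame of slide_box between -0.0901 and -0.0699 m and x of timer in the frame of slide_box between -0.057 and -0.023 m) or (x of tip_box in the frame of slide_box between -0.0701 and -0.0499 m and x of timer in the frame of slide_box between -0.047 and -0.013 m) or (x of tip_box in the frame of slide_box between -0.0501 and -0.0299 m and x of timer in the frame of slide_box between -0.037 and -0.003 m) or (x of tip_box in the frame of slide_box between -0.0301 and -0.0099 m and x of timer in the frame of slide_box between -0.027 and 0.007 m) or (x of tip_box in the frame of slide_box between -0.0101 and 0.0101 m and x of timer in the frame of slide_box between -0.017 and 0.017 m) or (x of tip_box in the frame of slide_box between 0.0099 and 0.0301 m and x of timer in the frame of slide_box between -0.007 and 0.027 m) or (x of tip_box in the frame of slide_box between 0.0299 and 0.0501 m and x of timer in the frame of slide_box between 0.003 and 0.037 m) or (x of tip_box in the frame of slide_box between 0.0499 and 0.0701 m and x of timer in the frame of slide_box between 0.013 and 0.047 m) or (x of tip_box in the frame of slide_box between 0.0699 and 0.0901 m and x of timer in the frame of slide_box between 0.023 and 0.057 m)) and ((y of tip_box in the frame of slide_box between -0.3001 and -0.2799 m and y of timer in the frame of slide_box between -0.162 and -0.128 m) or (y of tip_box in the frame of slide_box between -0.3201 and -0.2999 m and y of timer in the frame of slide_box between -0.172 and -0.138 m) or (y of tip_box in the frame of slide_box between -0.3401 and -0.3199 m and y of timer in the frame of slide_box between -0.182 and -0.148 m) or (y of tip_box in the frame of slide_box between -0.3601 and -0.3399 m and y of timer in the frame of slide_box between -0.192 and -0.158 m) or (y of tip_box in the frame of slide_box between -0.3801 and -0.3599 m and y of timer in the frame of slide_box between -0.202 and -0.168 m) or (y of tip_box in the frame of slide_box between 0.2799 and 0.3001 m and y of timer in the frame of slide_box between 0.128 and 0.162 m) or (y of tip_box in the frame of slide_box between 0.2999 and 0.3201 m and y of timer in the frame of slide_box between 0.138 and 0.172 m) or (y of tip_box in the frame of slide_box between 0.3199 and 0.3401 m and y of timer in the frame of slide_box between 0.148 and 0.182 m) or (y of tip_box in the frame of slide_box between 0.3399 and 0.3601 m and y of timer in the frame of slide_box between 0.158 and 0.192 m) or (y of tip_box in the frame of slide_box between 0.3599 and 0.3801 m and y of timer in the frame of slide_box between 0.168 and 0.202 m)) and angle between the x axis of timer and the x axis of slide_box, either way round below 0.22 rad and height (world z) of each of timer, dropper below 0.006 m and x of dropper in the frame of timer between 0.064 and 0.094 m and y of dropper in the frame of timer between -0.015 and 0.015 m and linear speed of each of dish, vial, timer, dropper below 0.01 m/s); the robot touches nothing.
It fails at once if the vial or the dropper bottle is knocked over (angle between any of vial, dropper's own z axis and vertical above 0.7 rad).
It fails at once if the eyepiece or the battery is moved by more than 15 mm or the eyepiece is knocked over (distance of any of eyepiece, battery from where it was at the start of the episode above 0.015 m or angle between eyepiece's own z axis and vertical above 0.7 rad).
It also fails if it takes over 109 s, if anything falls off the work surface, if the arm or the gripper's body presses on something with over 40 N, if the wrist force passes 120 N, or if a joint passes its speed limit or range.

## Robot

A 6-joint arm with a two-finger parallel gripper is mounted at the origin on a cart in front of the work surface, level with it; the furniture and walls round the work are solid. World frame = base frame: x ahead of the robot, y to its left, z up, the work surface at z = 0. Lengths are in m, angles in degrees, forces in N, time in s.
With the tool pointing down it reaches from about 0.4 to 0.825 m from the base axis. Payload 7 kg.
Tool frame: the origin (TCP) lies midway between the tips of the shut fingers; the grasp point (between the pads) lies 19 mm behind it; z points along the fingers, y is the line along which they close (so a half turn about z gives the same grasp; the last joint's range is limited). The gripper opens to 88 mm and grips with 3 to 60 N. Pads are 19 mm wide; open, the fingers measure 130 mm over their backs; the gripper's body (78 mm by 193 mm) begins 47 mm behind the grasp point.
Start: joints at [90.361, 20.546, 0.682, 0, -70.136, -16.507], TCP at [0.188, 0.648, 0.227] pointing down, gripper open.
Joint ranges: [-176.03, 176.03], [-82.01, 121.73], [-58.28, 71.71], [-173.87, 95.51], [-174.79, -0.11], [-173.66, 173.66]. Speed limits (degrees/s): [136.94, 136.94, 172.46, 180, 180, 180].

## Interface

Orientations are given as [roll, pitch, yaw] about the fixed x, y, z axes, in that order (R = Rz(yaw) Ry(pitch) Rx(roll)).
In Python, from plant import r gives the robot as it stands.
- The arm moves only by the tool carry_out, never from a script. Its argument "deltas" is a list of rows, each a list of 3 entries, a list of its own where there are three numbers: the opening, from 0 (shut) to 1 (fully open), then the shift along the tool's x, y, z in mm, then the turn, a rotation vector about the tool's x, y, z in rad. In form: [[gripper, [tx, ty, tz], [rx, ry, rz]], ...]. A call has 1 to 12 rows; each row is the pose to reach, as a shift and turn from the pose commanded when the call began, along the tool's axes at that moment; what a row does not reach only later rows make up. A row lasts 1/10 s, in which the tool goes at most 50 mm and 8.59 degrees, less where a joint would pass 70% of its speed; a pose out of reach is approached as far as the arm can. A call with a gripper value outside its range is refused whole. The fingers move at their own pace and stop on an object; "squeeze" is the grip in N (left out, the last holds). Time passes only in rows, so rows that repeat a pose let the fingers close. It gives the time, the measured TCP pose, the force, the opening and the grip force at its end, in the units of the state.
- r.get_state(): the state, without advancing time (a new reading comes with each control period).
- r.capture(name): name is "scene" or "top" or "wrist"; returns (picture, depth): 480x640x3 uint8, red, green, blue; 480x640 float32, m along the optical axis (not along the pixel's ray), 0 where there is no reading.
- r.get_calibration(name): a dict with "fov_y" (degrees; the focal length in pixels is half the picture's height over the tangent of half this angle, whatever the lens; pixels are square), "cx", "cy" (the principal point, pixels), "view" (4x4, takes a point from world to camera coordinates). Camera axes: x right, y down, z forward; pixel columns grow to the right and rows downward; lengths in m; the calibration is good to about 2 mm. A picture is of the moment at which its call begins: read the wrist's pose just before it. get_calibration takes no time and is no camera call; for the wrist camera it gives the pose at the moment of the call.
- r.close_job(): hands the job in; it is judged then, once.
The state is a dict: "time_s": time; "joints": joint angles; "qd": joint speeds; "joint_torque": joint torques, N m; "tcp_pos": TCP position; "eef_rot": TCP orientation; "contact_force": force on the tool from outside, world axes, zero at the start; "moment": the same for the moment, N m; "gripper_width": finger opening in m; "gripper_force": force on a finger pad.
Only numpy, scipy, OpenCV 4.12 (cv2) and the standard library are available. Lean on these libraries where they do the work, as an engineer would, in place of code of your own. Each camera call takes 0.05 s, during which the arm holds its last target. There are 200 camera calls.

## Working session

There is one attempt and no reset: what is moved stays moved. The work goes in short steps, Python scripts to look and compute and a tool call to move; the robot and the scene stay as the last step left them, time stands still between calls to the robot, and variables do not carry over. Pictures are saved under pics/ and viewed, at most 14 in all, crops included, and the job is handed in when it is done.

Besides the shell and the picture viewer there is one more tool, called by a JSON object that holds its "method" and its "body", one argument or row to a line. carry_out: Moves the arm, as the interface text tells. Its arguments: {"type":"object","properties":{"deltas":{"type":"array"},"squeeze":{"type":"number"}},"required":["deltas"]}

```bash
mkdir -p pics; cat > h.py <<'E'
import numpy as np,cv2
from plant import r
def cap(n,save=None):
    c=r.get_calibration(n); im,d=r.capture(n)
    if save: cv2.imwrite(f'pics/{save}.png',im[:,:,::-1])
    return c,im,d
def cloud(c,d):
    f=240/np.tan(np.radians(c['fov_y'])/2)
    v,u=np.mgrid[:480,:640]
    P=np.stack([(u-c['cx'])/f*d,(v-c['cy'])/f*d,d,np.ones_like(d)],-1)
    W=P@np.linalg.inv(np.array(c['view'])).T
    W=W[...,:3]; W[d<=0]=np.nan
    return W
E
python3 - <<'E'
from h import *
for n in('scene','top'):
    c,im,d=cap(n,n); W=cloud(c,d); np.savez(n,im=im,W=W); print(n,c,(d>0).mean())
print(r.get_state())
E
```

```text
scene {'fov_y': 50.2068652216889, 'cx': 321.1530180712501, 'cy': 241.92207129025553, 'view': array([[ 0.76423885, -0.64473771,  0.01588292, -0.45880862],
       [-0.44017571, -0.53944453, -0.71780565,  0.22553026],
       [ 0.47136432,  0.54158369, -0.69606234,  0.96825041],
       [ 0.        ,  0.        ,  0.        ,  1.        ]])} 0.9960286458333333
top {'fov_y': 56.88745361334702, 'cx': 324.7308242987954, 'cy': 243.57713135244006, 'view': array([[-0.01484831, -0.99979613,  0.01368294, -0.05771892],
       [-0.98360507,  0.01214542, -0.17992652,  0.5493345 ],
       [ 0.17972366, -0.01613022, -0.98358488,  1.21064145],
       [ 0.        ,  0.        ,  0.        ,  1.        ]])} 0.9958951822916666
{'time_s': 0.1, 'joints': array([ 9.03613854e+01,  2.05885153e+01,  6.38428711e-01, -1.59312522e-02,
       -7.01350874e+01, -1.65050766e+01]), 'qd': array([-0.0060695 , -0.05928165,  0.15708777,  0.07323086,  0.04111106,
       -0.02970208]), 'joint_torque': array([-1.48266099e-03, -5.84166527e+01,  2.93747878e+01,  7.01554790e+00,
        1.00657847e-02, -5.52878294e-05]), 'tcp_pos': array([0.18761803, 0.6479506 , 0.22570417]), 'eef_rot': array([ 1.79914080e+02, -9.83998685e-03, -1.61491084e+01]), 'contact_force': array([-0.50136584,  0.51731962, -0.54846854]), 'moment': array([-0.01237179, -0.02426695,  0.02114367]), 'gripper_force': 0.0, 'gripper_width': 0.08769942678118002}
```

View pics/scene.png

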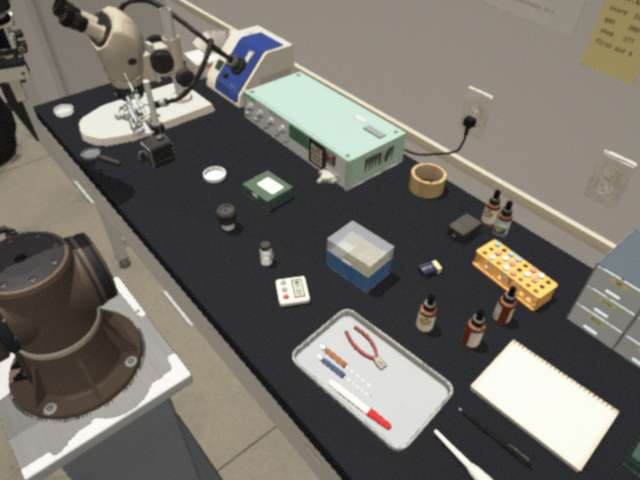

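View pics/top.png

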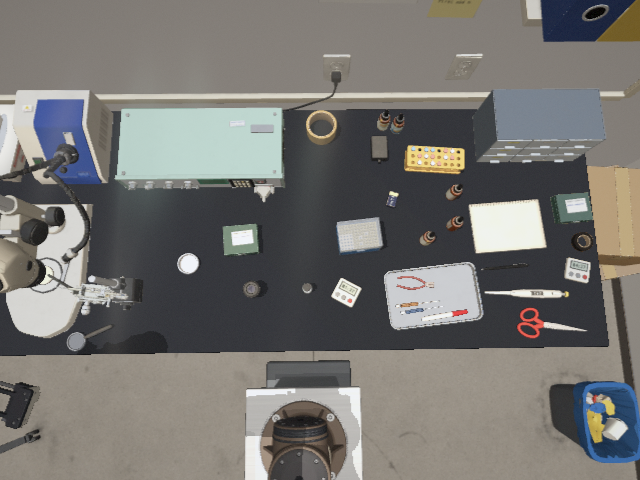

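The wanted items in the top view are: slide box (241,240), dish (188,264), eyepiece (253,289), vial (307,287), timer (346,292), tip box (360,235) and battery (392,198). Three single dropper bottles stand at (428,238), (456,222) and (455,191). The one at (428,238) is the farthest left, so it fits the description. Next I measure positions and make one enlarged crop to confirm.

```bash
python3 - <<'E'
from h import *
T=np.load('top.npz');W=T['W'];im=T['im']
S=np.load('scene.npz')['W']
def box(u0,u1,v0,v1,zlo,zhi,name,WW=W):
    P=WW[v0:v1,u0:u1].reshape(-1,3); P=P[(P[:,2]>zlo)&(P[:,2]<zhi)]
    if len(P)<5: print(name,'few');return
    xy=P[:,:2].astype(np.float32)
    r_=cv2.minAreaRect(xy*1000); c,rad=cv2.minEnclosingCircle(xy*1000)
    print(name,len(P),'rect',np.round(r_[0],1),np.round(r_[1],1),round(r_[2],1),'circ',np.round(c,1),round(rad,1),'med',np.round(np.median(P,0)*1000,1),'z95',np.round(np.percentile(P[:,2],95)*1000,1))
box(210,272,215,265,.025,.045,'slide')
box(325,395,205,262,.072,.1,'tip')
box(170,206,246,282,.007,.03,'dish')
box(296,320,272,302,.04,.075,'vialcap')
box(296,320,272,302,.01,.075,'vial')
box(325,368,272,312,.009,.03,'timer')
box(414,442,224,250,.03,.12,'drop')
box(414,442,224,250,.07,.12,'dropteat')
box(240,266,276,300,.04,.08,'eyep')
box(382,402,186,212,.008,.04,'batt')
# scene view points by world region
P=S.reshape(-1,3)
def reg(x,y,h,zlo,zhi,name):
    m=(abs(P[:,0]-x)<h)&(abs(P[:,1]-y)<h)&(P[:,2]>zlo)&(P[:,2]<zhi)
    box(0,m.sum(),0,1,zlo,zhi,'S '+name,P[m][None])
import sys
for (u,v,h,zl,zh,n) in [(241,240,.08,.025,.045,'slide'),(360,235,.09,.07,.1,'tip'),(188,264,.05,.007,.03,'dish'),(307,287,.04,.04,.075,'vial'),(346,292,.06,.009,.03,'timer'),(428,238,.04,.065,.12,'drop')]:
    c=W[v,u]; reg(c[0],c[1],h,zl,zh,n)
a=cv2.resize(im[170:270,320:480],None,fx=4,fy=4,interpolation=2)
b=cv2.resize(im[262:312,310:390],None,fx=4,fy=4,interpolation=2); b=cv2.copyMakeBorder(b,0,0,0,320,0)
cv2.imwrite('pics/crop.png',np.vstack([a,b])[:,:,::-1])
E
```

```text
slide 991 rect [568.3 179.2] [87.4 98.5] 4.8 circ [568.8 178.5] 62.9 med [568.  178.7  33.1] z95 37.2
tip 1238 rect [ 570.3 -160.7] [ 82.9 117.5] 6.5 circ [ 569.3 -161.3] 70.3 med [ 568.4 -160.6   83.7] z95 87.7
dish 126 rect [505.  332.6] [102.9  74.9] 2.8 circ [504.6 340.3] 59.5 med [504.7 332.8  11.7] z95 17.3
vialcap 60 rect [426.4 -12.1] [21.9 22.2] 44.6 circ [426.7 -11.4] 12.2 med [425.7 -11.2  54.2] z95 58.4
vial 83 rect [425.3 -13.4] [25.1 27.9] 0.1 circ [426.  -12.9] 14.5 med [424.1 -13.4  50.7] z95 58.1
timer 519 rect [ 413.2 -123.6] [66.8 63.2] 62.4 circ [ 413.  -123.4] 43.4 med [ 412.8 -123.9   16.1] z95 20.4
drop 139 rect [ 562.7 -358.8] [32.1 28.4] 30.8 circ [ 563.9 -360.1] 16.5 med [ 559.9 -356.    61.2] z95 99.3
dropteat 54 rect [ 562.6 -360.1] [21.9 17.6] 48.9 circ [ 563.6 -360.7] 11.2 med [ 562.1 -358.8   79.3] z95 100.6
eyep 238 rect [423.7 142.1] [47.4 44.8] 3.0 circ [423.8 143.2] 24.1 med [422.4 142.2  52.5] z95 57.9
batt 132 rect [ 689.1 -267.7] [25.8 48. ] 72.7 circ [ 689.  -267.9] 25.2 med [ 687.8 -266.9   16.6] z95 20.8
S slide 913 rect [568.9 178.1] [ 90.1 103.9] 4.6 circ [571.3 178.1] 65.1 med [566.4 171.5  34.8] z95 37.5
S tip 1812 rect [ 571.5 -161.9] [ 86.6 120.2] 6.2 circ [ 572.2 -161.9] 72.4 med [ 565.1 -168.2   85.2] z95 87.8
S dish 187 rect [507.  326.7] [64.2 71.2] 27.2 circ [514.7 326.8] 40.9 med [505.2 334.9  12. ] z95 17.3
S vial 118 rect [425.2 -14.9] [24.1 23.5] 4.6 circ [425.9 -14.8] 12.7 med [424.2 -18.1  54.9] z95 58.9
S timer 791 rect [ 414.1 -126.1] [70.2 63.8] 61.4 circ [ 414.6 -126.5] 44.8 med [ 411.3 -130.3   17.5] z95 20.9
S drop 169 rect [ 564.8 -364.8] [22.2 21.8] 69.9 circ [ 562.5 -365.9] 13.0 med [ 561.6 -365.9   79. ] z95 100.8
```

View pics/crop.png

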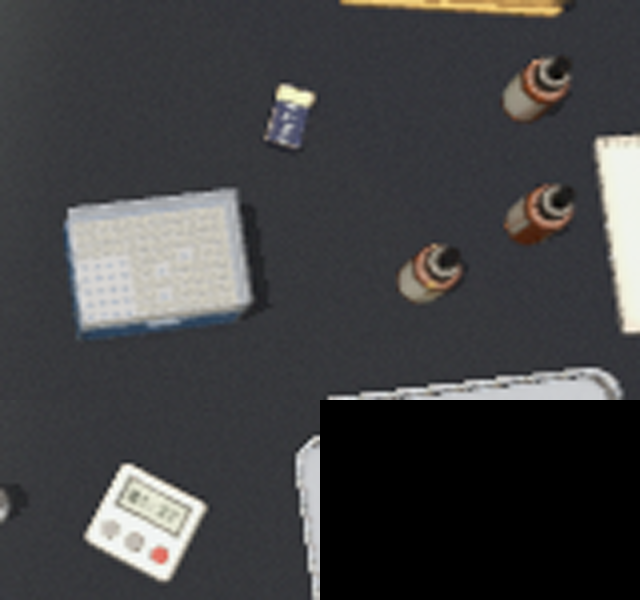

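The crop shows the single dropper at crop (430,272) left of its two look-alikes at (540,215) and (540,90). The timer's buttons face lower left, so its yaw is about -28°. The slide box yaw is about 4.7°. Next I move above the dish.

```bash
cat >> h.py <<'E'
from scipy.spatial.transform import Rotation as R
def go(x,y,z,yaw):
    "tool-frame shift (mm) and rotvec from the measured pose to a tool-down pose, mm/deg"
    s=r.get_state(); A=R.from_euler('xyz',s['eef_rot'],degrees=True)
    G=R.from_euler('xyz',[180,0,yaw],degrees=True)
    t=A.inv().apply(np.array([x,y,z])-1000*np.array(s['tcp_pos']))
    print('t',round(s['time_s'],2),'tcp',np.round(np.array(s['tcp_pos'])*1000,1),np.round(s['eef_rot'],2),'w',round(s['gripper_width']*1000,1),'shift',np.round(t,1),'rv',np.round((A.inv()*G).as_rotvec(),4))
E
python3 - <<'E'
from h import *
go(505,333,180,-16)
T=np.load('top.npz');W=T['W'];im=T['im']
for n,(u0,u1,v0,v1) in dict(top=(170,206,246,282),scene=(198,230,160,188)).items():
    T=np.load(n+'.npz');W=T['W'];im=T['im']
    m=im[v0:v1,u0:u1].min(-1)>120
    P=W[v0:v1,u0:u1][m]; c,rad=cv2.minEnclosingCircle((P[:,:2]*1000).astype(np.float32)); print(n,len(P),c,rad,P.min(0),P.max(0))
E
```

```text
t 0.1 tcp [187.6 648.  225.7] [ 1.7991e+02 -1.0000e-02 -1.6150e+01] w 87.7 shift [392.5 214.2  46.1] rv [ 0.0015 -0.0002 -0.0026]
top 361 (503.0367736816406, 335.406494140625) 33.81755828857422 [nan nan nan] [nan nan nan]
scene 310 (505.455810546875, 341.98248291015625) 42.08242416381836 [nan nan nan] [nan nan nan]
```

{"method": "carry_out", "body": {
  "deltas": [
    [1,[392,214,46],[0,0,0]],
    [1,[392,214,46],[0,0,0]],
    [1,[392,214,46],[0,0,0]],
    [1,[392,214,46],[0,0,0]],
    [1,[392,214,46],[0,0,0]],
    [1,[392,214,46],[0,0,0]],
    [1,[392,214,46],[0,0,0]],
    [1,[392,214,46],[0,0,0]],
    [1,[392,214,46],[0,0,0]],
    [1,[392,214,46],[0,0,0]],
    [1,[392,214,46],[0,0,0]],
    [1,[392,214,46],[0,0,0]]
  ],
  "squeeze": 15
}}

```text
time_s: 1.3
tcp_pos: [0.5044, 0.3341, 0.1804]
eef_rot: [180.0, 0.0, -16.1]
contact_force: [0.2, 1.0, -0.1]
gripper_width: 0.0872
gripper_force: 0.0
```

```bash
python3 - <<'E'
from h import *
c,im,d=cap('wrist','w1'); W=cloud(c,d); np.savez('w1',im=im,W=W)
m=(W[...,2]>.007)&(W[...,2]<.03)&(im.min(-1)>120)
n,l,st,ce=cv2.connectedComponentsWithStats(m.astype(np.uint8))
for i in range(1,n):
    if st[i,4]>150:
        P=W[l==i][:,:2].astype(np.float32)*1000; print(st[i],cv2.minEnclosingCircle(P),cv2.minAreaRect(P))
c,im,d=cap('top','top2'); W=cloud(c,d)
m=im[240:290,165:212].min(-1)>120; print(cv2.boundingRect(m.astype(np.uint8)))
go(505,333,3,-16)
E
```

```text
[ 282  170   77   77 1297] ((503.5162048339844, 331.3144836425781), 29.95175552368164) ((503.52593994140625, 331.33563232421875), (59.21424102783203, 58.78891372680664), 11.16038990020752)
[556 218  23  32 163] ((431.53692626953125, 150.21475219726562), 14.771330833435059) ((433.6070861816406, 152.5059814453125), (15.534515380859375, 28.020952224731445), 47.90192794799805)
(21, 9, 13, 26)
t 1.4 tcp [504.1 334.8 180.7] [-179.98   -0.    -16.06] w 87.6 shift [  1.4   1.5 177.7] rv [-0.0003 -0.0001 -0.001 ]
```

View pics/w1.png

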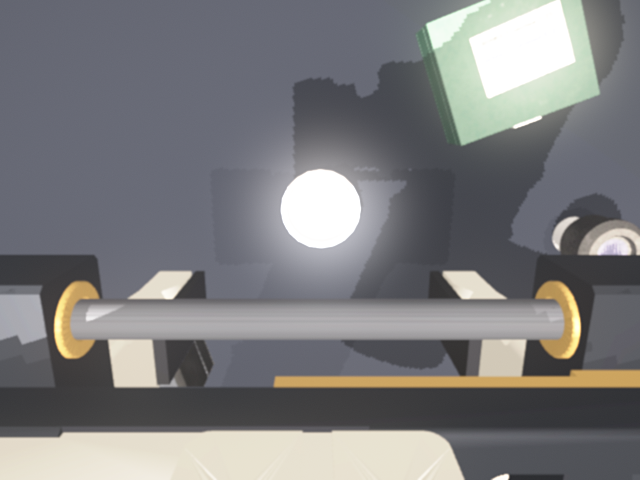

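The wrist view shows the dish at (321,209) standing alone between the fingers, with its centre fitted at (503.5, 331.5) mm. Now I descend and grip.

{"method": "carry_out", "body": {
  "deltas": [
    [1,[0,3,45],[0,0,0]],
    [1,[0,3,90],[0,0,0]],
    [1,[0,3,130],[0,0,0]],
    [1,[0,3,155],[0,0,0]],
    [1,[0,3,168],[0,0,0]],
    [1,[0,3,176],[0,0,0]],
    [1,[0,3,177],[0,0,0]],
    [0.5,[0,3,177],[0,0,0]],
    [0.5,[0,3,177],[0,0,0]],
    [0.5,[0,3,177],[0,0,0]],
    [0.5,[0,3,177],[0,0,0]],
    [0.5,[0,3,177],[0,0,0]]
  ]
}}

```text
time_s: 2.6
tcp_pos: [0.5042, 0.3312, 0.0043]
eef_rot: [-179.9, -0.0, -16.1]
contact_force: [0.1, 0.1, 5.2]
gripper_width: 0.0594
gripper_force: 15.0
```

```bash
python3 - <<'E'
from h import *
go(504,332,110,-16)
E
```

```text
t 2.6 tcp [504.2 331.2   4.3] [-1.7994e+02 -3.0000e-02 -1.6140e+01] w 59.4 shift [  -0.4   -0.9 -105.7] rv [-0.001  -0.0005 -0.0025]
```

{"method": "carry_out", "body": {
  "deltas": [
    [0.5,[0,0,-25],[0,0,0]],
    [0.5,[0,0,-70],[0,0,0]],
    [0.5,[25,30,-80],[0,0,0]],
    [0.5,[50,62,-80],[0,0,0]],
    [0.5,[75,95,-80],[0,0,0]],
    [0.5,[95,118,-80],[0,0,0]],
    [0.5,[104,128.5,-80],[0,0,0]],
    [0.5,[104,128.5,-80],[0,0,0]],
    [0.5,[104,128.5,-60],[0,0,0]],
    [0.5,[104,128.5,-45],[0,0,0]],
    [0.5,[104,128.5,-40],[0,0,0]],
    [0.5,[104,128.5,-40],[0,0,0]]
  ]
}}

```text
time_s: 3.8
tcp_pos: [0.5675, 0.179, 0.0429]
eef_rot: [179.9, 0.1, -16.1]
contact_force: [-0.0, 0.5, -0.3]
gripper_width: 0.0595
gripper_force: 15.0
```

```bash
python3 - <<'E'
from h import *
go(568.5,178.7,36.5,-16)
c,im,d=cap('scene','s2'); cv2.imwrite('pics/s2c.png',cv2.resize(im[100:260,150:350],None,fx=3,fy=3)[:,:,::-1])
E
```

```text
t 3.8 tcp [567.5 179.   42.9] [ 1.7993e+02  6.0000e-02 -1.6100e+01] w 59.5 shift [1.1 0.  6.4] rv [ 0.0013  0.001  -0.0017]
```

View pics/s2c.png

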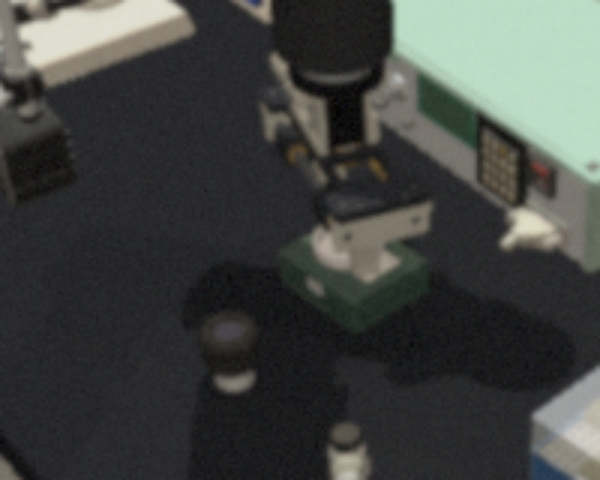

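The crop shows the held dish at (335,245) just above the green box's lid. I lower it, release and retreat.

{"method": "carry_out", "body": {
  "deltas": [
    [0.5,[1,0,3],[0,0,0]],
    [0.5,[1,0,5.5],[0,0,0]],
    [0.5,[1,0,5.5],[0,0,0]],
    [0.8,[1,0,5.5],[0,0,0]],
    [0.8,[1,0,5.5],[0,0,0]],
    [0.8,[1,0,5.5],[0,0,0]],
    [0.8,[1,0,0],[0,0,0]],
    [0.8,[1,0,-30],[0,0,0]],
    [0.8,[1,0,-75],[0,0,0]],
    [0.8,[1,0,-120],[0,0,0]],
    [0.8,[1,0,-140],[0,0,0]],
    [0.8,[1,0,-140],[0,0,0]]
  ]
}}

```text
time_s: 5.05
tcp_pos: [0.571, 0.1792, 0.1884]
eef_rot: [-179.7, -0.3, -16.1]
contact_force: [-0.7, -0.7, 0.1]
gripper_width: 0.0699
gripper_force: 0.0
```

```bash
python3 - <<'E'
from h import *
c,im,d=cap('wrist','w2'); W=cloud(c,d)
m=(W[...,2]>.040)&(W[...,2]<.06)&(W[...,0]>.5)&(W[...,0]<.65)&(abs(W[...,1]-.178)<.06)
P=W[m][:,:2].astype(np.float32)*1000; print('dish',len(P),cv2.minEnclosingCircle(P),np.median(W[m][:,2]))
m=(W[...,2]>.026)&(W[...,2]<.060)&(W[...,0]>.48)&(W[...,0]<.66)&(abs(W[...,1]-.178)<.08)
P=W[m][:,:2].astype(np.float32)*1000; print('slide',cv2.minAreaRect(P))
go(426,-12.5,150,-16)
E
```

```text
dish 1523 ((568.4444580078125, 178.2078399658203), 29.988422393798828) 0.046827663196389424
slide ((568.4645385742188, 177.58688354492188), (86.0279769897461, 98.18295288085938), 4.380153656005859)
t 5.1 tcp [569.8 178.7 185.9] [-1.7981e+02 -1.5000e-01 -1.6150e+01] w 70.2 shift [-85.  223.8  35. ] rv [-0.0033 -0.0026 -0.0026]
```

View pics/w2.png

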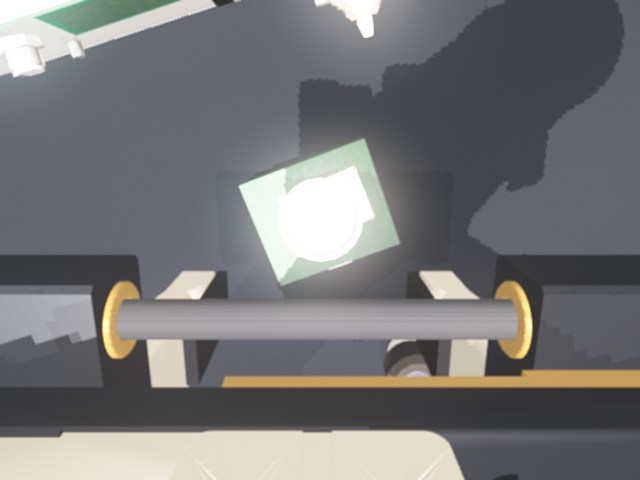

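The wrist view shows the dish at (320,220) flat on the green lid, 0.6 mm off its centre. Next is the vial.

{"method": "carry_out", "body": {
  "deltas": [
    [0.8,[-85,224,15],[0,0,0]],
    [0.8,[-85,224,15],[0,0,0]],
    [0.8,[-85,224,15],[0,0,0]],
    [0.8,[-85,224,15],[0,0,0]],
    [0.8,[-85,224,15],[0,0,0]],
    [0.8,[-85,224,15],[0,0,0]],
    [0.8,[-85,224,15],[0,0,0]],
    [0.8,[-85,224,15],[0,0,0]]
  ]
}}

```text
time_s: 5.9
tcp_pos: [0.4255, -0.013, 0.1684]
eef_rot: [180.0, 0.0, -16.1]
contact_force: [-0.1, -0.2, -0.5]
gripper_width: 0.07
gripper_force: 0.0
```

```bash
python3 - <<'E'
from h import *
c,im,d=cap('wrist'); W=cloud(c,d)
m=(W[...,2]>.05)&(W[...,2]<.062)&(abs(W[...,0]-.426)<.04)&(abs(W[...,1]+.0125)<.04)
P=W[m][:,:2].astype(np.float32)*1000; print('vial',len(P),cv2.minEnclosingCircle(P),np.median(W[m][:,2]))
go(426,-12.5,18,-16)
E
```

```text
vial 900 ((426.5853271484375, -13.652650833129883), 11.157576560974121) 0.05579493945016656
t 5.95 tcp [425.6 -12.8 168.3] [ 1.7998e+02  2.0000e-02 -1.6120e+01] w 70.1 shift [  0.4  -0.4 150.3] rv [ 0.0003  0.0003 -0.0021]
```

{"method": "carry_out", "body": {
  "deltas": [
    [0.8,[1,0.5,45],[0,0,0]],
    [0.8,[1,0.5,90],[0,0,0]],
    [0.8,[1,0.5,120],[0,0,0]],
    [0.8,[1,0.5,140],[0,0,0]],
    [0.8,[1,0.5,150],[0,0,0]],
    [0.8,[1,0.5,150],[0,0,0]],
    [0.2,[1,0.5,150],[0,0,0]],
    [0.2,[1,0.5,150],[0,0,0]],
    [0.2,[1,0.5,150],[0,0,0]],
    [0.2,[1,0.5,150],[0,0,0]],
    [0.2,[1,0.5,150],[0,0,0]],
    [0.2,[1,0.5,150],[0,0,0]]
  ],
  "squeeze": 12
}}

```text
time_s: 7.15
tcp_pos: [0.4261, -0.014, 0.0188]
eef_rot: [-180.0, -0.0, -16.1]
contact_force: [0.8, 0.2, 0.1]
gripper_width: 0.0276
gripper_force: 0.3
```

{"method": "carry_out", "body": {
  "deltas": [
    [0.2,[0,0,-20],[0,0,0]],
    [0.2,[0,0,-60],[0,0,0]],
    [0.2,[0,0,-100],[0,0,0]],
    [0.2,[0,0,-115],[0,0,0]],
    [0.2,[0,0,-115],[0,0,0]]
  ]
}}

```text
time_s: 7.65
tcp_pos: [0.4275, -0.0134, 0.1361]
eef_rot: [-179.8, -0.3, -16.1]
contact_force: [0.2, -0.5, 0.0]
gripper_width: 0.0258
gripper_force: 12.0
```

```bash
python3 - <<'E'
from h import *
go(568.4,178.2,54,-16)
E
```

```text
t 7.65 tcp [427.5 -13.4 136.1] [-179.8    -0.25  -16.13] w 25.8 shift [  81.8 -223.    83.2] rv [-0.0034 -0.0044 -0.0023]
```

```bash
python3 - <<'E'
from h import *
c,im,d=cap('scene'); W=cloud(c,d); cv2.imwrite('pics/s3c.png',cv2.resize(im[160:280,220:360],None,fx=4,fy=4)[:,:,::-1])
V=np.array(c['view']);f=240/np.tan(np.radians(c['fov_y'])/2)
for z in(.118,.136,.165,.174):
    p=V@[.4275,-.0134,z,1]; print(z,((p[0]/p[2]*f+c['cx'])-220)*4,((p[1]/p[2]*f+c['cy'])-160)*4)
E
```

```text
0.118 174.0136955112439 251.600253966477
0.136 171.85663977630702 225.91448628855085
0.165 168.2728617208354 183.23960818912224
0.174 167.13240558887696 169.65929555375442
```

View pics/s3c.png

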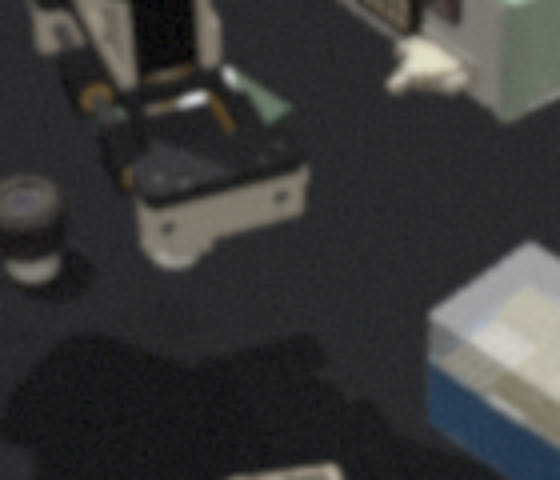

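The crop shows the vial's bottom at (175,265) projecting under the fingertips, where an unslipped vial should be. I carry it over the dish.

{"method": "carry_out", "body": {
  "deltas": [
    [0.2,[14,-38,0],[0,0,0]],
    [0.2,[28,-76,0],[0,0,0]],
    [0.2,[42,-115,0],[0,0,0]],
    [0.2,[56,-153,0],[0,0,0]],
    [0.2,[70,-190,10],[0,0,0]],
    [0.2,[80,-216,25],[0,0,0]],
    [0.2,[83,-223,40],[0,0,0]],
    [0.2,[83,-223,55],[0,0,0]],
    [0.2,[83,-223,65],[0,0,0]],
    [0.2,[83,-223,73],[0,0,0]],
    [0.2,[83,-223,73],[0,0,0]],
    [0.2,[83,-223,73],[0,0,0]]
  ]
}}

```text
time_s: 8.9
tcp_pos: [0.5677, 0.1768, 0.0608]
eef_rot: [-180.0, -0.0, -16.2]
contact_force: [0.1, -0.5, -1.0]
gripper_width: 0.0263
gripper_force: 12.0
```

```bash
python3 - <<'E'
from h import *
go(568.4,178.2,54.5,-16)
E
```

```text
t 8.9 tcp [567.7 176.8  60.8] [-1.800e+02 -1.000e-02 -1.615e+01] w 26.3 shift [ 0.3 -1.5  6.3] rv [-0.     -0.0002 -0.0027]
```

{"method": "carry_out", "body": {
  "deltas": [
    [0.2,[0,-1.5,3],[0,0,0]],
    [0.2,[0,-1.5,5],[0,0,0]],
    [0.2,[0,-1.5,6],[0,0,0]],
    [0.2,[0,-1.5,6],[0,0,0]]
  ]
}}

```text
time_s: 9.3
tcp_pos: [0.5682, 0.1786, 0.055]
eef_rot: [-180.0, -0.0, -16.1]
contact_force: [-1.2, 0.9, 1.7]
gripper_width: 0.0262
gripper_force: 12.0
```

{"method": "carry_out", "body": {
  "deltas": [
    [0.2,[0,0,0.5],[0,0,0]],
    [0.2,[0,0,0.5],[0,0,0]],
    [0.5,[0,0,0.5],[0,0,0]],
    [0.5,[0,0,0.5],[0,0,0]],
    [0.5,[0,0,0.5],[0,0,0]],
    [0.7,[0,0,0.5],[0,0,0]],
    [0.7,[0,0,-20],[0,0,0]],
    [0.7,[0,0,-60],[0,0,0]],
    [0.7,[0,0,-105],[0,0,0]],
    [0.7,[0,0,-130],[0,0,0]],
    [0.7,[0,0,-130],[0,0,0]]
  ]
}}

```text
time_s: 10.4
tcp_pos: [0.5702, 0.1796, 0.1892]
eef_rot: [-179.7, -0.3, -16.1]
contact_force: [0.7, -0.3, 1.3]
gripper_width: 0.0614
gripper_force: 0.0
```

```bash
python3 - <<'E'
from h import *
c,im,d=cap('wrist'); W=cloud(c,d)
for n,a,b in(('cap',.082,.1),('dish',.042,.054)):
    m=(W[...,2]>a)&(W[...,2]<b)&(abs(W[...,0]-.568)<.06)&(abs(W[...,1]-.178)<.06)
    P=W[m][:,:2].astype(np.float32)*1000; print(n,len(P),cv2.minEnclosingCircle(P),np.median(W[m][:,2]))
go(413.5,-125,180,-118)
E
```

```text
cap 1049 ((568.7879028320312, 178.32656860351562), 11.21401309967041) 0.0917180318575398
dish 1441 ((568.3765258789062, 178.17083740234375), 29.993043899536133) 0.04702206916829793
t 10.45 tcp [569.  179.1 186.6] [-1.7982e+02 -1.5000e-01 -1.6140e+01] w 61.6 shift [-64.8 335.4   5.4] rv [-4.7000e-03  1.0000e-03  1.7777e+00]
```

Vial is in the dish, 0.4 mm off its centre. Next is the timer.

{"method": "carry_out", "body": {
  "deltas": [
    [1,[-5,28,0],[0,0,0.14]],
    [1,[-10,56,0],[0,0,0.28]],
    [1,[-16,84,0],[0,0,0.43]],
    [1,[-22,112,0],[0,0,0.58]],
    [1,[-27,140,0],[0,0,0.73]],
    [1,[-32,168,0],[0,0,0.88]],
    [1,[-38,196,0],[0,0,1.03]],
    [1,[-44,224,0],[0,0,1.18]],
    [1,[-49,252,0],[0,0,1.33]],
    [1,[-54,280,0],[0,0,1.48]],
    [1,[-60,308,0],[0,0,1.63]],
    [1,[-65,335,0],[0,0,1.777]]
  ]
}}

```text
time_s: 11.65
tcp_pos: [0.4109, -0.1261, 0.1834]
eef_rot: [179.9, -0.1, -118.3]
contact_force: [0.3, -0.0, -0.1]
gripper_width: 0.0881
gripper_force: 0.0
```

{"method": "carry_out", "body": {
  "deltas": [
    [1,[0,0,0],[0,0,0]],
    [1,[0,0,0],[0,0,0]]
  ]
}}

```text
time_s: 11.85
tcp_pos: [0.4117, -0.1256, 0.1837]
eef_rot: [179.9, -0.0, -118.0]
contact_force: [0.3, 0.2, -0.0]
gripper_width: 0.0878
gripper_force: 0.0
```

```bash
python3 - <<'E'
from h import *
c,im,d=cap('wrist','w4'); W=cloud(c,d)
m=(W[...,2]>.008)&(W[...,2]<.03)&(abs(W[...,0]-.413)<.06)&(abs(W[...,1]+.125)<.06)
P=W[m][:,:2].astype(np.float32)*1000; q=cv2.minAreaRect(P); print('timer',len(P),q,np.median(W[m][:,2]))
a=np.radians(-28); cx,cy=q[0]
go(cx+8*np.sin(a),cy-8*np.cos(a),4,-118)
E
```

```text
timer 6887 ((414.1366882324219, -126.29777526855469), (67.78523254394531, 64.05628204345703), 61.23329544067383) 0.01659400065688188
t 11.9 tcp [ 412.2 -125.2  183.9] [ 1.7995e+02 -3.0000e-02 -1.1791e+02] w 88.0 shift [  8.   -2.4 179.9] rv [ 0.0009 -0.0005  0.0015]
```

View pics/w4.png

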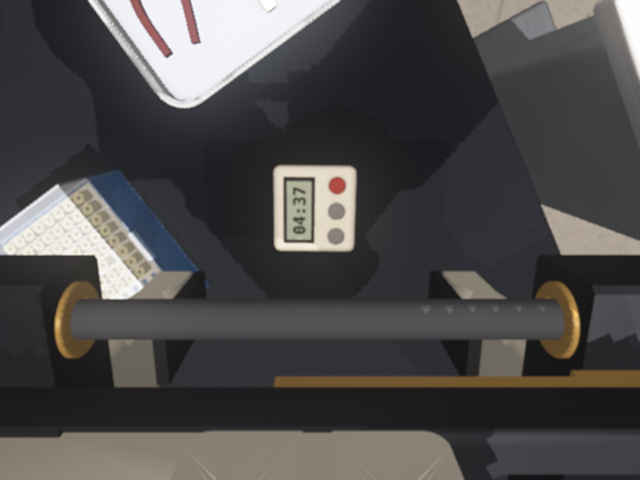

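The wrist view shows the timer at (315,208), aligned with the fingers, with its buttons on the robot's side. Its pose is (414.1, -126.3) mm, yaw -28.8°. I grip it 8 mm off centre, which keeps the gripper body clear of the tip box.

{"method": "carry_out", "body": {
  "deltas": [
    [1,[8,-2.4,45],[0,0,0.015]],
    [1,[8,-2.4,90],[0,0,0.015]],
    [1,[8,-2.4,130],[0,0,0.015]],
    [1,[8,-2.4,158],[0,0,0.015]],
    [1,[8,-2.4,172],[0,0,0.015]],
    [1,[8,-2.4,179],[0,0,0.015]],
    [1,[8,-2.4,179.5],[0,0,0.015]],
    [0.5,[8,-2.4,179.5],[0,0,0.015]],
    [0.5,[8,-2.4,179.5],[0,0,0.015]],
    [0.5,[8,-2.4,179.5],[0,0,0.015]],
    [0.5,[8,-2.4,179.5],[0,0,0.015]],
    [0.5,[8,-2.4,179.5],[0,0,0.015]]
  ],
  "squeeze": 20
}}

```text
time_s: 13.1
tcp_pos: [0.4112, -0.1333, 0.0057]
eef_rot: [-179.9, 0.0, -118.8]
contact_force: [-1.6, 1.7, 5.5]
gripper_width: 0.0626
gripper_force: 20.0
```

{"method": "carry_out", "body": {
  "deltas": [
    [0.5,[0,0,0],[0,0,0]],
    [0.5,[0,0,-15],[0,0,0]],
    [0.5,[0,0,-40],[0,0,0]],
    [0.5,[0,0,-80],[0,0,0]],
    [0.5,[0,0,-115],[0,0,0]],
    [0.5,[0,0,-130],[0,0,0]],
    [0.5,[0,0,-130],[0,0,0]]
  ]
}}

```text
time_s: 13.8
tcp_pos: [0.4124, -0.1333, 0.1376]
eef_rot: [-179.7, 0.2, -118.8]
contact_force: [0.7, -0.7, -1.6]
gripper_width: 0.0626
gripper_force: 20.0
```

```bash
python3 - <<'E'
from h import *
a=np.radians(4.6)
# timer goal (569.6,8.6) yaw 4.6; grasp 8 mm towards timer -y
go(569.6+8*np.sin(a),8.6-8*np.cos(a),4.5,-85.4)
E
```

```text
t 13.8 tcp [ 412.4 -133.3  137.6] [-179.73    0.18 -118.81] w 62.6 shift [-193.   -73.2  134.1] rv [-0.0054  0.0016 -0.5831]
```

{"method": "carry_out", "body": {
  "deltas": [
    [0.5,[-35,-13,0],[0,0,-0.12]],
    [0.5,[-75,-28,0],[0,0,-0.25]],
    [0.5,[-115,-44,0],[0,0,-0.38]],
    [0.5,[-155,-59,0],[0,0,-0.5]],
    [0.5,[-183,-70,0],[0,0,-0.57]],
    [0.5,[-193,-73.2,0],[0,0,-0.583]],
    [0.5,[-193,-73.2,30],[0,0,-0.583]],
    [0.5,[-193,-73.2,65],[0,0,-0.583]],
    [0.5,[-193,-73.2,95],[0,0,-0.583]],
    [0.5,[-193,-73.2,115],[0,0,-0.583]],
    [0.5,[-193,-73.2,122],[0,0,-0.583]],
    [0.5,[-193,-73.2,122],[0,0,-0.583]]
  ]
}}

```text
time_s: 15.0
tcp_pos: [0.5667, -0.0002, 0.0118]
eef_rot: [179.8, -0.0, -85.5]
contact_force: [0.0, 0.2, -0.8]
gripper_width: 0.0623
gripper_force: 20.0
```

```bash
python3 - <<'E'
from h import *
a=np.radians(4.6)
go(569.5+7.7*np.sin(a),8.4-7.7*np.cos(a),5.5,-85.4)
E
```

```text
t 15.0 tcp [ 5.667e+02 -2.000e-01  1.180e+01] [ 1.7983e+02 -4.0000e-02 -8.5460e+01] w 62.3 shift [-0.6 -3.5  6.2] rv [ 0.003  -0.0007 -0.0011]
```

{"method": "carry_out", "body": {
  "deltas": [
    [0.5,[-0.5,-3,3],[0,0,0]],
    [0.5,[-0.5,-3,5.5],[0,0,0]],
    [0.5,[-0.5,-3,6],[0,0,0]],
    [0.5,[-0.5,-3,6],[0,0,0]],
    [1,[-0.5,-3,6],[0,0,0]],
    [1,[-0.5,-3,6],[0,0,0]],
    [1,[-0.5,-3,6],[0,0,0]],
    [1,[-0.5,-3,6],[0,0,0]],
    [1,[-0.5,-3,-15],[0,0,0]],
    [1,[-0.5,-3,-60],[0,0,0]],
    [1,[-0.5,-3,-110],[0,0,0]],
    [1,[-0.5,-3,-160],[0,0,0]]
  ]
}}

```text
time_s: 16.2
tcp_pos: [0.5705, 0.001, 0.1748]
eef_rot: [180.0, -0.0, -85.4]
contact_force: [1.3, 0.6, 0.2]
gripper_width: 0.0876
gripper_force: 0.0
```

{"method": "carry_out", "body": {
  "deltas": [
    [1,[0,0,-10],[0,0,0]],
    [1,[0,0,-10],[0,0,0]]
  ]
}}

```text
time_s: 16.4
tcp_pos: [0.5723, 0.0016, 0.1859]
eef_rot: [-179.7, 0.1, -85.4]
contact_force: [-0.1, 0.3, -0.9]
gripper_width: 0.0875
gripper_force: 0.0
```

```bash
python3 - <<'E'
from h import *
c,im,d=cap('wrist','w5'); W=cloud(c,d)
m=(W[...,2]>.008)&(W[...,2]<.03)&(abs(W[...,0]-.57)<.06)&(abs(W[...,1]-.008)<.06)
P=W[m][:,:2].astype(np.float32)*1000; q=cv2.minAreaRect(P); print('timer',len(P),q,np.percentile(W[m][:,2],[5,50]))
go(563,-362,190,-63)
E
```

```text
timer 6718 ((571.0454711914062, 8.651695251464844), (64.08317565917969, 67.79216003417969), 5.280203342437744) [0.01412844 0.01657855]
t 16.45 tcp [571.1   1.4 183.7] [-1.7989e+02  5.0000e-02 -8.5430e+01] w 87.9 shift [361.6  37.1  -6.6] rv [-0.0021  0.0005 -0.3915]
```

View pics/w5.png

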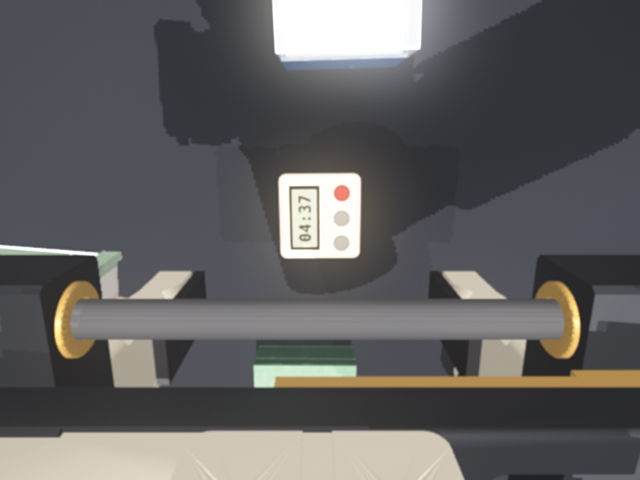

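The wrist view shows the timer at (320,215) lying flat between the tip box (345,30) and the slide box (305,370). It measures (571.0, 8.7) mm, 1.5 mm off the halfway point. Next is the dropper.

{"method": "carry_out", "body": {
  "deltas": [
    [1,[45,4,-6],[0,0,-0.05]],
    [1,[92,9,-6],[0,0,-0.1]],
    [1,[140,14,-6],[0,0,-0.15]],
    [1,[188,19,-6],[0,0,-0.2]],
    [1,[236,24,-6],[0,0,-0.25]],
    [1,[284,29,-6],[0,0,-0.3]],
    [1,[330,34,-6],[0,0,-0.35]],
    [1,[352,36,-6],[0,0,-0.38]],
    [1,[361.5,37,-6],[0,0,-0.39]],
    [1,[361.5,37,-6],[0,0,-0.39]],
    [1,[361.5,37,-6],[0,0,-0.39]]
  ]
}}

```text
time_s: 17.55
tcp_pos: [0.5626, -0.3612, 0.1878]
eef_rot: [179.9, 0.1, -63.1]
contact_force: [-0.1, -0.1, -0.1]
gripper_width: 0.0876
gripper_force: 0.0
```

```bash
python3 - <<'E'
from h import *
c,im,d=cap('wrist','w6'); W=cloud(c,d)
for n,a,b in(('teat',.075,.11),('top',.092,.11),('body',.03,.07)):
    m=(W[...,2]>a)&(W[...,2]<b)&(abs(W[...,0]-.563)<.035)&(abs(W[...,1]+.362)<.035)
    P=W[m][:,:2].astype(np.float32)*1000; print(n,len(P),cv2.minEnclosingCircle(P),W[m][:,2].max())
go(563,-362,40,-63)
E
```

```text
teat 929 ((565.9229736328125, -363.7427673339844), 11.269551277160645) 0.10300375056452674
top 379 ((565.7897338867188, -363.84185791015625), 6.607809066772461) 0.10300375056452674
body 1006 ((565.8572387695312, -364.0105895996094), 16.879371643066406) 0.06998929483061139
t 17.6 tcp [ 562.9 -360.9  188.4] [ 1.7996e+02  6.0000e-02 -6.3050e+01] w 87.5 shift [  1.2   0.3 148.4] rv [ 0.0006  0.001  -0.0009]
```

View pics/w6.png

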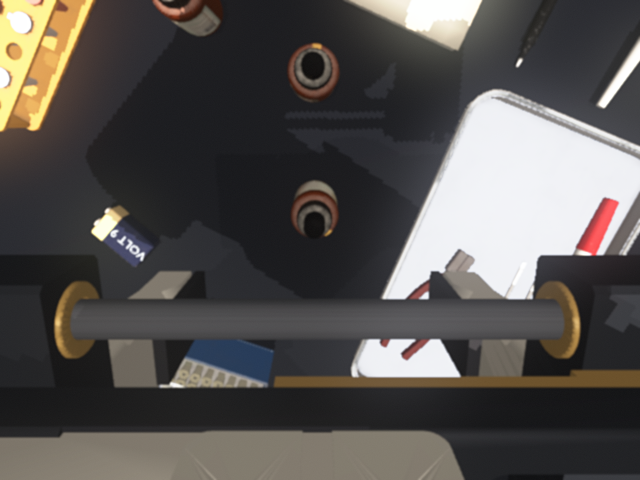

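The wrist view shows the wanted bottle at (315,210), the next dropper at (313,70) clear of the finger line, and the battery at (125,235) outside the descent. The bottle's axis is at (565.8, -363.9) mm. Now I descend and grip.

{"method": "carry_out", "body": {
  "deltas": [
    [1,[4,-1,35],[0,0,0]],
    [1,[4,-1,70],[0,0,0]],
    [1,[4,-1,105],[0,0,0]],
    [1,[4,-1,130],[0,0,0]],
    [1,[4,-1,142],[0,0,0]],
    [1,[4,-1,147],[0,0,0]],
    [1,[4,-1,147],[0,0,0]]
  ],
  "squeeze": 15
}}

```text
time_s: 18.3
tcp_pos: [0.5662, -0.3648, 0.0425]
eef_rot: [-180.0, -0.0, -63.0]
contact_force: [-1.1, -0.3, 0.1]
gripper_width: 0.0874
gripper_force: 0.0
```

{"method": "carry_out", "body": {
  "deltas": [
    [0.25,[0,0,0],[0,0,0]],
    [0.25,[0,0,0],[0,0,0]],
    [0.25,[0,0,0],[0,0,0]],
    [0.25,[0,0,0],[0,0,0]],
    [0.25,[0,0,0],[0,0,0]],
    [0.25,[0,0,0],[0,0,0]],
    [0.25,[0,0,0],[0,0,0]],
    [0.25,[0,0,0],[0,0,0]]
  ]
}}

```text
time_s: 19.1
tcp_pos: [0.5657, -0.3652, 0.042]
eef_rot: [180.0, 0.0, -63.1]
contact_force: [0.3, 0.2, 0.4]
gripper_width: 0.0318
gripper_force: 15.0
```

{"method": "carry_out", "body": {
  "deltas": [
    [0.25,[0,0,-15],[0,0,0]],
    [0.25,[0,0,-50],[0,0,0]],
    [0.25,[0,0,-90],[0,0,0]],
    [0.25,[0,0,-125],[0,0,0]],
    [0.25,[0,0,-135],[0,0,0]],
    [0.25,[0,0,-135],[0,0,0]]
  ]
}}

```text
time_s: 19.7
tcp_pos: [0.5667, -0.3656, 0.1803]
eef_rot: [-179.8, -0.2, -63.1]
contact_force: [-0.1, -0.5, -0.6]
gripper_width: 0.0317
gripper_force: 15.0
```

```bash
python3 - <<'E'
from h import *
go(649.5,15.6,42.5,-29)
E
```

```text
t 19.7 tcp [ 566.7 -365.6  180.3] [-179.81   -0.2   -63.06] w 31.7 shift [-302.8 -246.1  137.5] rv [-0.0022 -0.0043 -0.5945]
```

{"method": "carry_out", "body": {
  "deltas": [
    [0.25,[-25,-20,0],[0,0,-0.05]],
    [0.25,[-55,-45,0],[0,0,-0.11]],
    [0.25,[-90,-73,0],[0,0,-0.18]],
    [0.25,[-125,-102,0],[0,0,-0.25]],
    [0.25,[-160,-130,0],[0,0,-0.32]],
    [0.25,[-195,-158,0],[0,0,-0.39]],
    [0.25,[-230,-187,0],[0,0,-0.46]],
    [0.25,[-262,-213,0],[0,0,-0.52]],
    [0.25,[-288,-234,0],[0,0,-0.57]],
    [0.25,[-303,-246,0],[0,0,-0.594]],
    [0.25,[-303,-246,0],[0,0,-0.594]],
    [0.25,[-303,-246,20],[0,0,-0.594]]
  ]
}}

```text
time_s: 20.9
tcp_pos: [0.649, 0.0166, 0.1585]
eef_rot: [-179.9, -0.1, -29.0]
contact_force: [0.5, -0.3, -0.6]
gripper_width: 0.0316
gripper_force: 15.0
```

```bash
python3 - <<'E'
from h import *
go(649.5,15.6,42.5,-29)
E
```

```text
t 20.9 tcp [649.   16.6 158.5] [-1.7991e+02 -1.5000e-01 -2.9000e+01] w 31.6 shift [  0.7   0.8 116. ] rv [-0.0016 -0.0026  0.    ]
```

{"method": "carry_out", "body": {
  "deltas": [
    [0.25,[0,0,30],[0,0,0]],
    [0.25,[0,0,65],[0,0,0]],
    [0.25,[0,0,92],[0,0,0]],
    [0.25,[0,0,106],[0,0,0]],
    [0.25,[0,0,112],[0,0,0]],
    [0.25,[0,0,114],[0,0,0]],
    [0.25,[0,0,114],[0,0,0]]
  ]
}}

```text
time_s: 21.6
tcp_pos: [0.6485, 0.0162, 0.044]
eef_rot: [-180.0, -0.1, -29.0]
contact_force: [-0.7, -0.0, -0.5]
gripper_width: 0.0321
gripper_force: 15.0
```

{"method": "carry_out", "body": {
  "deltas": [
    [0.25,[0,0,1],[0,0,0]],
    [0.25,[0,0,2],[0,0,0]],
    [0.25,[0,0,2],[0,0,0]],
    [0.25,[0,0,2],[0,0,0]]
  ]
}}

```text
time_s: 22.0
tcp_pos: [0.6485, 0.0165, 0.042]
eef_rot: [-179.9, -0.1, -29.0]
contact_force: [0.6, 0.9, 3.5]
gripper_width: 0.0315
gripper_force: 15.0
```

{"method": "carry_out", "body": {
  "deltas": [
    [0.6,[0,0,0],[0,0,0]],
    [0.6,[0,0,0],[0,0,0]],
    [0.8,[0,0,0],[0,0,0]],
    [0.8,[0,0,0],[0,0,0]],
    [0.8,[0,0,0],[0,0,0]],
    [0.8,[0,0,-25],[0,0,0]],
    [0.8,[0,0,-65],[0,0,0]],
    [0.8,[0,0,-110],[0,0,0]],
    [0.8,[0,0,-145],[0,0,0]],
    [0.8,[0,0,-150],[0,0,0]],
    [0.8,[0,0,-150],[0,0,0]]
  ]
}}

```text
time_s: 23.1
tcp_pos: [0.6483, 0.0166, 0.1926]
eef_rot: [-179.9, -0.1, -29.0]
contact_force: [0.3, -0.4, -1.9]
gripper_width: 0.0702
gripper_force: 0.0
```

```bash
python3 - <<'E'
from h import *
c,im,d=cap('wrist','w7'); W=cloud(c,d)
for n,a,b in(('top',.09,.11),('body',.03,.07)):
    m=(W[...,2]>a)&(W[...,2]<b)&(abs(W[...,0]-.649)<.035)&(abs(W[...,1]-.016)<.035)
    P=W[m][:,:2].astype(np.float32)*1000; print(n,len(P),cv2.minEnclosingCircle(P),W[m][:,2].max())
for cam in('wrist','top'):
    c,im,d=cap(cam,'e'+cam); W=cloud(c,d)
    m=(W[...,2]>.01)&(W[...,2]<.025)&(abs(W[...,0]-.571)<.045)&(abs(W[...,1]-.008)<.045)
    P=W[m][:,:2].astype(np.float32)*1000; print(cam,'timer',len(P),cv2.minAreaRect(P) if len(P) else '')
b=cv2.resize(im[170:310,180:420],None,fx=3,fy=3); cv2.imwrite('pics/end.png',b[:,:,::-1])
E
```

```text
top 373 ((647.637939453125, 17.4661865234375), 6.577569961547852) 0.10305233175008396
body 991 ((647.6353149414062, 17.42754364013672), 16.839468002319336) 0.06994580917929871
wrist timer 4350 ((572.861328125, 9.325019836425781), (60.651153564453125, 68.06619262695312), 4.80956506729126)
top timer 480 ((569.6162109375, 10.567634582519531), (63.363075256347656, 66.95722198486328), 4.469019889831543)
```

View pics/end.png

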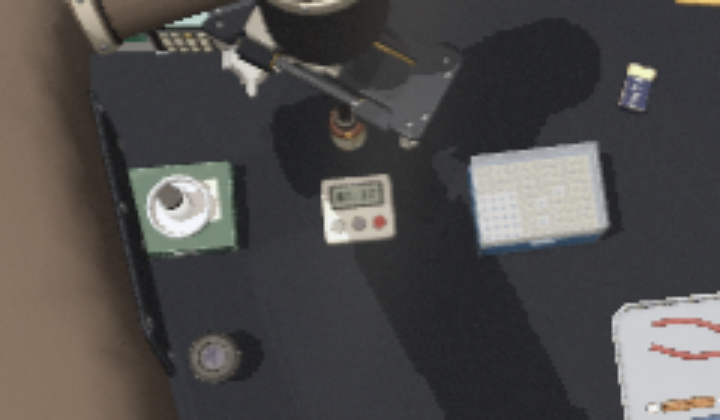

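The final top crop shows the dish and vial on the green lid at (180,207), the timer square at (358,208), and the dropper upright behind it at (347,125). The eyepiece at (215,357) and the battery at (637,88) are untouched. The dropper measures (77, 2) mm in the timer's frame, and everything else is within a few mm of its target, so I hand in.

```bash
python3 -c "
from plant import r
print(r.close_job())"
```

```text
the job is handed in; nothing more can be done
None
```

I handed the job in at about 23 s of the 109 s allowed, with the dish, vial, timer and dropper bottle all released in their places, each within about 3 mm of target by camera; the judge gave no verdict.

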